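# Turn the back-to-front comb case round in its slanted sleeve

## Robot

A 7-joint arm with a two-finger parallel gripper is mounted at the origin on the work surface. World frame = base frame: x ahead of the robot, y to its left, z up, the work surface at z = 0. Lengths are in mm, angles in rad, forces in N, time in s.
With the tool pointing down it reaches from about 425 to 1025 mm from the base axis. Payload 9.4 kg.
Tool frame: the origin (TCP) lies midway between the tips of the shut fingers; the grasp point (between the pads) lies 19 mm behind it; z points along the fingers, y is the line along which they close (so a half turn about z gives the same grasp; the last joint's range is limited). The gripper opens to 93 mm and grips with 3 to 60 N. Pads are 15 mm wide; open, the fingers measure 128 mm over their backs; the gripper's body (75 mm by 188 mm) begins 65 mm behind the grasp point.
Start: joints at [-1.362, 0.599, -0.003, 1.599, 0.002, 0.943, -0.08], TCP at [204.4, 695.589, 218.618] pointing down, gripper open.
Joint ranges: [-2.57, 2.57], [-0.35, 1.97], [-1.29, 1.29], [0.11, 2.56], [-1.05, 4.19], [0.11, 1.86], [-2.63, 2.63]. Speed limits (rad/s): [2.22, 2.22, 3.01, 3.01, 3.14, 3.14, 3.14].

## Interface

Orientations are given as a rotation vector (axis times angle).
In Python, from bench import r gives the robot as it stands.
- The arm moves only by the shell command python3 jog.py 'ROWS' [OPENING] [FORCE]. ROWS is rows parted by semicolons, their numbers by spaces, 1 to 8 of them, each of 6 numbers: dx, dy, dz in mm, then a rotation vector rx, ry, rz in rad; each row is the pose to reach, as a shift and turn from the pose commanded when the command began, along the tool's axes at that moment; what a row does not reach only later rows make up. A row lasts 1/12 s, in which the tool goes at most 41.7 mm and 0.125 rad, less where a joint would pass 70% of its speed; a pose out of reach is approached as far as the arm can. OPENING is the opening from 0.0 (shut) to 1.0 (fully open), set as the command begins (- or left out keeps the last). The fingers move at their own pace and stop on an object; FORCE is the grip in N (left out, the last holds). Time passes only in rows, so rows that do not move let the fingers close. It prints the time, the measured TCP pose, the force, the opening and the grip force at its end.
- r.read_state(): the state, without advancing time (a new reading comes with each control period).
- r.grab_frame(name): name is "scene" or "top"; returns (picture, depth): 384x512x3 uint8, blue, green, red; 384x512 float32, mm along the optical axis (not along the pixel's ray), 0 where there is no reading.
- r.calibration(name): a dict with "vfov" (degrees; the focal length in pixels is half the picture's height over the tangent of half this angle, whatever the lens; pixels are square), "cx", "cy" (the principal point, pixels), "cam_to_world" (4x4, takes a point from camera to world coordinates). Camera axes: x right, y up, looking along -z (the intrinsics and any distortion apply to the point x, -y, -z); pixel columns grow to the right and rows downward; lengths in mm; the calibration is good to about 2 mm. A picture is of the moment at which its call begins. calibration takes no time and is no camera call.
- r.close_job(): hands the job in; it is judged then, once.
The state is a dict: "clock": time; "joint_pos": joint angles; "qvel": joint speeds; "effort": joint torques, N m; "tool_pos": TCP position; "tcp_rot": TCP orientation; "contact_force": force on the tool from outside, world axes, zero at the start; "ft_torque": the same for the moment, N m; "finger_gap": opening from 0.0 (shut) to 1.0 (fully open); "grasp_force": force on a finger pad.
Only numpy, scipy, OpenCV 4.12 (cv2) and the standard library are available. Lean on these libraries where they do the work, as an engineer would, in place of code of your own. Each camera call takes 0.05 s, during which the arm holds its last target. There are 200 camera calls.

## Task

One of the two orange guard-comb cases was put into its slanted sleeve back to front, so its plain side shows in the window instead of the combs. Slide that case right out, turn it round and slide it fully home into the same sleeve, black end still up, so that its combs show, then let go of it. Leave the other case and everything else on the bench where they are.

Things in the scene. Friction and masses are not known exactly. Their poses are not given: they have to be found in the camera images.
- case_reversed: flat orange box 24 (x) by 90 (y) by 150 mm (z), 0.11 to 0.22 kg, black band round its top 28 mm. Origin: centre of its lower end face; z runs up through it to the black end; +x is the comb side, -x the plain side. Starts back to front in sleeve_1, on its floor, resting against the -x wall; its upper 55 mm stand out of the mouth
- case_reversed_combs (a point): point on the comb side (flush black panel with four light grey combs) of case_reversed, 12 mm along x and 60 mm along z from its origin; the other broad side is plain orange
- sleeve_1: fixed aluminium sleeve holding case_reversed: a straight pocket leaning 25 degrees from vertical, open at the top, on a wooden foot. Origin: centre of the inner floor, 28 mm above the table; z runs up the pocket, x out of its windowed side (ahead, left and up), y along its width. Inside 29 (x) by 95 (y) by 95 mm deep
- sleeve_1_mouth (a point): centre of sleeve_1's mouth, 95 mm along z from its origin. Walls 4 mm thick; the +x wall has an open window 59 mm wide over its whole height. Nothing latches: the case slides freely and sinks home by its weight
- case_correct: the other case, same size and looks, same axes; the right way round in sleeve_2, combs in the window; to be left alone
- sleeve_2: the other fixed sleeve, same size and axes as sleeve_1, holding case_correct; either sleeve may be the left or the right one
- clipper: silver battery clipper, 155 by 44 by 38 mm, lying loose on the bench at the robot's right; origin under its middle
- jar: round glass jar with a steel cap, 72 mm across, 85 mm high, loose; origin under its centre
- bottle: amber bottle, 60 mm across, 160 mm high, loose; origin under its centre
- guard_0: loose grey guard comb, 40 by 40 by 20 mm, one of a row of four in front of the robot; origin under its middle
- guard_1: loose grey guard comb, 40 by 40 by 20 mm, one of a row of four in front of the robot; origin under its middle
- guard_2: loose grey guard comb, 40 by 40 by 20 mm, one of a row of four in front of the robot; origin under its middle
- guard_3: loose grey guard comb, 40 by 40 by 20 mm, one of a row of four in front of the robot; origin under its middle

How it is judged:
By the outcome, as a careful person would: the job done as asked, in the order asked, and still so for the second after the job is handed in, with the robot touching nothing.
It also fails if it takes over 50 s, if anything falls off the work surface, if the arm or the gripper's body presses on something with over 40 N, if the wrist force passes 120 N, or if a joint passes its speed limit or range.

## Working session

There is one attempt and no reset: what is moved stays moved. The work goes in short steps, Python scripts to look and compute and a shell command to move; the robot and the scene stay as the last step left them, time stands still between calls to the robot, and variables do not carry over. Pictures are saved under pics/ and viewed, at most 10 in all, crops included, and the job is handed in when it is done.

```bash
ls; mkdir -p pics; cat > h.py <<'E'
import numpy as np,cv2
from scipy.spatial.transform import Rotation as R
from bench import r
def cal(n):
    c=r.calibration(n);f=192/np.tan(np.radians(c["vfov"])/2);return f,c["cx"],c["cy"],np.array(c["cam_to_world"]),c
def pts(n,d):
    f,cx,cy,T,_=cal(n);v,u=np.mgrid[0:384,0:512]
    P=np.stack([(u-cx)/f*d,-(v-cy)/f*d,-d],-1);return P@T[:3,:3].T+T[:3,3]
def tool():
    s=r.read_state();return np.array(s["tool_pos"]),R.from_rotvec(s["tcp_rot"])
E
python3 - <<'E'
from h import *
ims=[]
for n in("scene","top"):
    im,d=r.grab_frame(n);np.savez(f"/tmp/{n}.npz",im=im,d=d);cv2.imwrite(f"pics/{n}0.png",im)
    c=r.calibration(n);print(n,{k:np.round(v,3).tolist() if not isinstance(v,str) else v for k,v in c.items()},(d==0).mean())
s=r.read_state();print(s)
E
```

```text
bench.py
jog.py
pics
scene {'vfov': 47.759, 'cx': 257.714, 'cy': 190.353, 'cam_to_world': [[0.862, -0.372, 0.344, 906.081], [0.506, 0.651, -0.565, -617.526], [-0.014, 0.661, 0.75, 906.639], [0.0, 0.0, 0.0, 1.0]]} 0.0040435791015625
top {'vfov': 56.466, 'cx': 254.463, 'cy': 190.489, 'cam_to_world': [[-0.01, 0.995, -0.1, 436.669], [-1.0, -0.011, -0.003, 8.903], [-0.004, 0.1, 0.995, 1280.162], [0.0, 0.0, 0.0, 1.0]]} 0.004048665364583333
{'clock': 0.1, 'joint_pos': array([-1.36170143,  0.60005626, -0.00257112,  1.60000326,  0.00182352,
        0.94292402, -0.07982417]), 'qvel': array([-0.00139786, -0.00178431, -0.0006567 , -0.00279658,  0.00090585,
       -0.00070186,  0.00078048]), 'effort': array([ 4.84080141e-03, -7.66548371e+01,  1.50162198e+00, -2.52936977e+01,
       -5.24053909e-02,  1.36425707e-02,  6.91085393e-05]), 'tool_pos': array([204.27538159, 695.18906561, 217.85454113]), 'tcp_rot': array([-4.47279528e-01, -3.10952268e+00,  2.17900753e-03]), 'contact_force': array([ 0.62165795, -0.69883808, -0.10172465]), 'ft_torque': array([-0.00114782, -0.01402842, -0.04543029]), 'grasp_force': 0.0, 'finger_gap': 1.0032221185021848}
```

View pics/scene0.png

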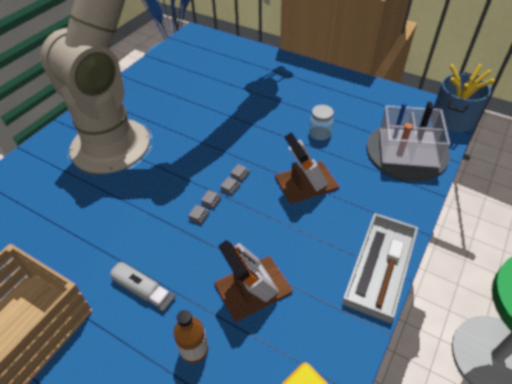

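View pics/top0.png

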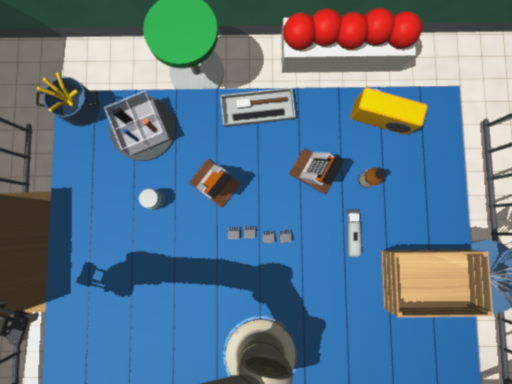

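The top view shows the left sleeve (about 215,182) with plain orange in its window, so it holds the reversed case. The right sleeve (about 320,168) shows combs. Next I'll measure the left one.

```bash
python3 - <<'E'
from h import *
out=[]
for n,(u0,u1,v0,v1) in {"top":(180,250,150,215),"scene":(265,350,115,215)}.items():
    z=np.load(f"/tmp/{n}.npz");im,d=z["im"],z["d"];P=pts(n,d)
    t=P[(np.abs(P[...,2])<15)&(im[...,0]>120)&(im[...,2]<60)];print(n,"table z",np.median(t[:,2]),t[:,2].std())
    c=im[v0:v1,u0:u1];out.append(cv2.resize(c,None,fx=5,fy=5,interpolation=cv2.INTER_CUBIC)[:500,:400])
    Q=P[v0:v1,u0:u1];h=cv2.cvtColor(c,cv2.COLOR_BGR2HSV)
    for nm,m in {"orange":(h[...,0]<16)&(h[...,1]>170)&(h[...,2]>120),"black":(h[...,2]<60),"grey":(h[...,1]<60)&(h[...,2]>90)}.items():
        q=Q[m&(Q[...,2]>30)&(Q[...,2]<220)]
        if len(q)<10: print(nm,len(q));continue
        ctr=np.median(q,0);k=np.linalg.norm(q-ctr,axis=1)<90;q=q[k];U,S,V=np.linalg.svd(q-q.mean(0),full_matrices=False)
        print(nm,len(q),q.mean(0).round(1),"min",q.min(0).round(),"max",q.max(0).round(),"sd",(S/np.sqrt(len(q))).round(1),"n",V[2].round(3))
W=np.zeros((500,800,3),np.uint8)
W[:out[0].shape[0],:out[0].shape[1]]=out[0];W[:out[1].shape[0],400:400+out[1].shape[1]]=out[1]
cv2.imwrite("pics/crop.png",W)
E
```

```text
top table z 1.1009050344902107 2.5657065047670162
orange 161 [591.  152.3 106. ] min [548. 113.  48.] max [626. 184. 152.] sd [31.6 20.   0.6] n [0.561 0.713 0.42 ]
black 222 [568.2 121.9 164.1] min [530.  89. 155.] max [606. 156. 172.] sd [24.8  7.4  2.9] n [ 0.168  0.226 -0.96 ]
grey 190 [600.4 169.3  75.7] min [531. 109.  30.] max [657. 217. 125.] sd [39.4 36.2  7.3] n [0.51 0.72 0.47]
scene table z 0.6924711445665253 1.801056153328734
orange 1
black 295 [580.4 114.7 143.8] min [534.  85.  64.] max [612. 151. 170.] sd [38.2 24.3  5.4] n [-0.588 -0.793 -0.158]
grey 364 [627.2 127.8  80.9] min [545.  97.  30.] max [655. 200. 129.] sd [30.7 22.6 10.6] n [-0.67  -0.58  -0.464]
```

View pics/crop.png

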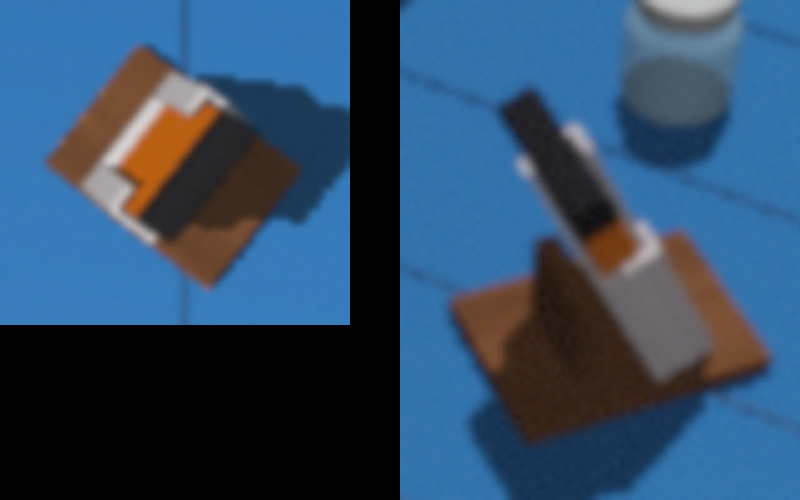

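The crops confirm it: the left case shows plain orange in its window and leans back towards the robot. The fitted plane tilts 24.8°, which matches the stated 25°. Next I'll locate its edges in the sleeve frame.

```bash
cat >> h.py <<'E'
def frame(az):
    a=np.radians(25);c,s=np.cos(az),np.sin(az)
    return np.array([[np.cos(a)*c,np.cos(a)*s,np.sin(a)],[-s,c,0],[-np.sin(a)*c,-np.sin(a)*s,np.cos(a)]]) # rows x,y,z
E
python3 - <<'E'
from h import *
z=np.load("/tmp/top.npz");P=pts("top",z["d"]);h=cv2.cvtColor(z["im"],cv2.COLOR_BGR2HSV)
box=np.zeros((384,512),bool);box[150:215,180:250]=1
K=cv2.getStructuringElement(0,(3,3))
near=np.linalg.norm(P[...,:2]-[590,150],axis=-1)<110
o=(h[...,0]<16)&(h[...,1]>170)&(h[...,2]>120)&box&near&(P[...,2]>35)
oe=cv2.erode(o.astype(np.uint8),K)>0
q=P[oe];n=np.linalg.svd(q-q.mean(0))[2][2];n*=np.sign(n[2]);print("n",n.round(3),"tilt",np.degrees(np.arcsin(n[2])),"az",np.degrees(np.arctan2(n[1],n[0])))
az=np.arctan2(n[1],n[0]);F=frame(az)
b=(h[...,2]<60)&box&near&(P[...,2]>100)
for nm,m,p in(("orange",o,P),("black",b,P)):
    L=p[m]@F.T;print(nm,len(L));print(np.percentile(L,[0,2,10,50,90,98,100],axis=0).round(1).T)
x0=np.median((P[oe]@F.T)[:,0]);print("plain plane sx",x0)
# top face points: black, sz near max
L=P[b]@F.T;t=L[L[:,2]>np.percentile(L[:,2],50)-3];print("topface",len(t),np.percentile(t,[2,50,98],axis=0).round(1).T)
# yaw from top face long axis
e=cv2.minAreaRect(t[:,:2].astype(np.float32));print(e)
# scene
z=np.load("/tmp/scene.npz");P=pts("scene",z["d"]);h=cv2.cvtColor(z["im"],cv2.COLOR_BGR2HSV)
box=np.zeros((384,512),bool);box[115:215,265:350]=1
b=(h[...,2]<70)&box&(np.linalg.norm(P[...,:2]-[590,150],axis=-1)<110)&(P[...,2]>110)
L=P[b]@F.T;print("scene black",len(L));print(np.percentile(L,[0,2,10,50,90,98,100],axis=0).round(1).T)
# alu walls from top: grey near plane
E
```

```text
n [0.561 0.713 0.42 ] tilt 24.855835430603342 az 51.79694718841605
orange 161
[[ 483.3  483.5  483.8  484.5  485.2  485.8  486.2]
 [-411.  -407.6 -395.7 -370.4 -344.8 -332.1 -328.8]
 [-172.3 -167.6 -158.5 -102.9  -69.8  -65.3  -59.2]]
black 222
[[ 460.4  461.8  464.5  474.8  484.4  484.9  485.7]
 [-414.1 -411.8 -405.1 -371.5 -336.9 -329.8 -327.9]
 [ -52.5  -50.1  -43.5  -39.8  -37.3  -35.3  -34.2]]
plain plane sx 484.5162745361662
topface 192 [[ 461.9  473.4  484.8]
 [-412.  -370.  -329.7]
 [ -42.3  -39.4  -35.3]]
((473.0035095214844, -370.9621276855469), (86.2022705078125, 23.937623977661133), 89.91178131103516)
scene black 256
[[ 461.5  462.4  464.7  472.8  480.9  483.5  484.3]
 [-418.2 -417.3 -415.8 -389.8 -344.9 -334.  -330.9]
 [ -64.7  -59.   -51.3  -40.1  -37.7  -36.7  -34.5]]
```

```bash
cat >> h.py <<'E'
F=frame(np.radians(51.8))
def goal(sx,sy,sz,sign):
    y=sign*F[0];zz=-F[2];return np.array([sx,sy,sz])@F,R.from_matrix(np.stack([np.cross(y,zz),y,zz],1))
def rel(g):
    p,q=tool();print("d",(q.inv().apply(g[0]-p)).round(1),"rv",(q.inv()*g[1]).as_rotvec().round(4))
def loc():
    p,q=tool();s=r.read_state();print("t",round(s["clock"],2),"loc",(F@p).round(1),"j",np.round(s["joint_pos"],2),"F",(F@s["contact_force"]).round(1),"gap",round(s["finger_gap"],3),"grip",round(s["grasp_force"],1))
E
python3 - <<'E'
from h import *
for s in(1,-1):
    g=goal(472.5,-372,60,s);print(s,g[0].round(1));rel(g)
E
```

```text
1 [541.5  86.6 254.1]
d [-495.1 -489.   -35.5] rv [-0.4323 -0.0827  0.375 ]
-1 [541.5  86.6 254.1]
d [-495.1 -489.   -35.5] rv [ 0.115  -0.6008 -2.7013]
```

```bash
python3 jog.py '-200 -195 -30 0 0 0;-200 -195 -30 -0.2 0 0.1;-200 -195 -30 -0.2 0 0.1;-300 -290 -35 -0.3 -0.05 0.25;-300 -290 -35 -0.3 -0.05 0.25;-300 -290 -35 -0.3 -0.05 0.25;-300 -290 -35 -0.3 -0.05 0.25;-300 -290 -35 -0.3 -0.05 0.25' 1.0; python3 - <<'E'
from h import *
loc();rel(goal(472.5,-372,60,1))
E
```

```text
clock: 0.77
tool_pos: [368.1, 405.1, 247.4]
tcp_rot: [0.8, 2.91, 0.439]
contact_force: [0.7, 0.0, -0.0]
finger_gap: 1.003
grasp_force: 0.0
t 0.77 loc [599.4 -38.8  -6.5] j [-0.93  0.25  0.01  2.19 -0.06  0.39  0.16] F [ 0.4 -0.6 -0.3] gap 1.003 grip 0.0
d [-312.2 -175.4  -57.8] rv [-0.1323 -0.0352  0.1244]
```

```bash
python3 jog.py '-312 -175 -58 -0.132 -0.035 0.124;-312 -175 -58 -0.132 -0.035 0.124;-312 -175 -58 -0.132 -0.035 0.124;-312 -175 -58 -0.132 -0.035 0.124;-312 -175 -58 -0.132 -0.035 0.124;-312 -175 -58 -0.132 -0.035 0.124;-312 -175 -58 -0.132 -0.035 0.124;-312 -175 -58 -0.132 -0.035 0.124' ;python3 jog.py '-20 -10 0 0 0 0;0 0 0 0 0 0;0 0 0 0 0 0'; python3 - <<'E'
from h import *
loc();rel(goal(472.5,-372,60,1))
E
```

```text
clock: 1.43
tool_pos: [494.6, 175.2, 252.0]
tcp_rot: [0.96, 2.775, 0.616]
contact_force: [0.7, 0.6, 0.3]
finger_gap: 0.999
grasp_force: 0.0
clock: 1.68
tool_pos: [494.7, 174.6, 251.7]
tcp_rot: [0.969, 2.773, 0.615]
contact_force: [-0.9, 0.8, -0.5]
finger_gap: 0.997
grasp_force: 0.0
t 1.68 loc [ 508.  -280.8   40.9] j [ 0.07  0.25 -0.44  2.26 -0.42  0.31  0.94] F [-0.2  1.2 -0.4] gap 0.997 grip 0.0
d [-91.4 -35.  -19.1] rv [-0.0006  0.0006 -0.0055]
```

```bash
python3 jog.py '-91 -35 -19 0 0 -0.005;-91 -35 -19 0 0 -0.005;-91 -35 -19 0 0 -0.005;-91 -35 -19 0 0 -0.005;-91 -35 -19 0 0 -0.005' ; python3 - <<'E'
from h import *
loc();rel(goal(472.5,-372,60,1))
E
```

```text
clock: 2.1
tool_pos: [541.4, 88.3, 253.8]
tcp_rot: [0.956, 2.776, 0.614]
contact_force: [-0.6, 0.2, -0.7]
finger_gap: 0.995
grasp_force: 0.0
t 2.1 loc [ 473.6 -370.9   59.3] j [ 0.29  0.3  -0.46  2.17 -0.43  0.41  1.15] F [-0.4  0.6 -0.6] gap 0.995 grip 0.0
d [-1.1 -1.1 -0.7] rv [-0.0006 -0.0006  0.0036]
```

```bash
python3 jog.py '-1 -1 35 0 0 0.003;-1 -1 70 0 0 0.003;-1 -1 105 0 0 0.003;-1 -1 143 0 0 0.003;-1 -1 143 0 0 0.003;-1 -1 143 0 0 0.003;-1 -1 143 0 0 0.003' ; python3 - <<'E'
from h import *
loc();rel(goal(472.5,-372,-84,1))
im,d=r.grab_frame("scene");cv2.imwrite("pics/s2.png",cv2.resize(im[80:230,220:380],None,fx=4,fy=4,interpolation=2)[:600,:800])
E
```

```text
clock: 2.68
tool_pos: [577.2, 137.4, 123.0]
tcp_rot: [0.955, 2.78, 0.615]
contact_force: [-0.3, 0.2, -0.3]
finger_gap: 1.002
grasp_force: 0.0
t 2.68 loc [ 473.4 -368.7  -85. ] j [ 0.11  0.55 -0.39  2.22 -0.85  0.11  1.55] F [-0.1  0.3 -0.2] gap 1.002 grip 0.0
d [-3.3 -0.9 -1.1] rv [-0.0017 -0.0042  0.004 ]
```

View pics/s2.png

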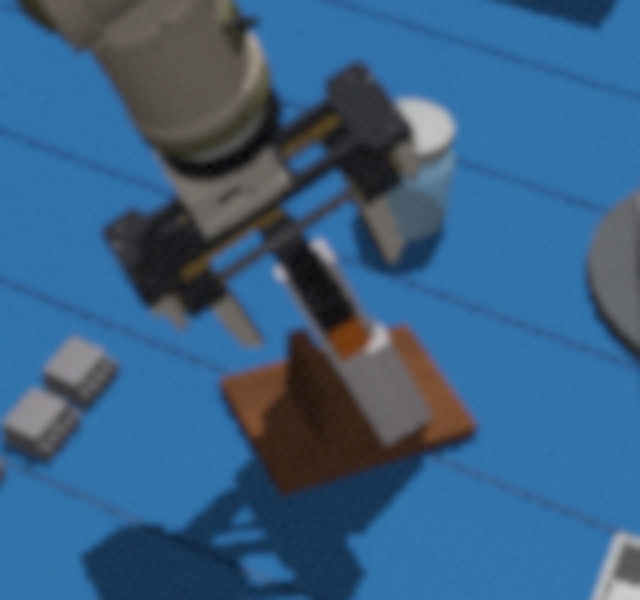

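The fingers straddle the exposed end in the correct plane and clear the mouth. Now I'll grip.

```bash
python3 jog.py '0 0 0 0 0 0;0 0 0 0 0 0;0 0 0 0 0 0;0 0 0 0 0 0;0 0 0 0 0 0;0 0 0 0 0 0;0 0 0 0 0 0;0 0 0 0 0 0' 0 30;python3 jog.py '0 0 0 0 0 0;0 0 0 0 0 0;0 0 0 0 0 0;0 0 0 0 0 0'; python3 - <<'E'
from h import *
loc();rel(goal(472.5,-372,-84,1))
E
```

```text
clock: 3.4
tool_pos: [579.1, 134.3, 124.2]
tcp_rot: [0.96, 2.775, 0.614]
contact_force: [0.1, 0.3, -0.2]
finger_gap: 0.478
grasp_force: 0.0
clock: 3.73
tool_pos: [579.2, 134.5, 124.2]
tcp_rot: [0.959, 2.775, 0.615]
contact_force: [-0.3, 1.1, 0.4]
finger_gap: 0.258
grasp_force: 30.0
t 3.73 loc [ 472.9 -371.9  -83.5] j [ 0.12  0.55 -0.39  2.22 -0.84  0.11  1.55] F [0.8 1.  0.1] gap 0.258 grip 30.0
d [-0.1 -0.4  0.5] rv [-0.0002  0.      0.001 ]
```

```bash
python3 jog.py '0 0 -20 0 0 0;0 0 -40 0 0 0;0 0 -60 0 0 0;0 0 -80 0 0 0;0 0 -100 0 0 0;0 0 -120 0 0 0;0 0 -140 0 0 0;0 0 -140 0 0 0' ;python3 jog.py '0 0 0 0 0 0;0 0 0 0 0 0'; python3 - <<'E'
from h import *
loc();rel(goal(472.5,-372,56,1))
im,d=r.grab_frame("scene");im2,d2=r.grab_frame("top")
np.savez("/tmp/s3.npz",im=im,d=d);np.savez("/tmp/t3.npz",im=im2,d=d2)
W=np.hstack([cv2.resize(im[60:210,230:380],(400,400)),cv2.resize(im2[130:230,160:260],(400,400))]);cv2.imwrite("pics/s3.png",W)
E
```

```text
clock: 4.4
tool_pos: [542.7, 86.8, 253.9]
tcp_rot: [0.959, 2.771, 0.615]
contact_force: [0.3, -0.3, -2.2]
finger_gap: 0.255
grasp_force: 30.0
clock: 4.57
tool_pos: [542.2, 88.3, 250.4]
tcp_rot: [0.959, 2.776, 0.614]
contact_force: [1.0, -0.2, -2.5]
finger_gap: 0.257
grasp_force: 30.0
t 4.57 loc [ 472.6 -371.5   55.9] j [ 0.03  0.28 -0.13  2.19 -0.67  0.46  1.4 ] F [-0.6 -0.9 -2.5] gap 0.257 grip 30.0
d [-0.5 -0.1 -0.1] rv [-0.0007 -0.0006  0.0012]
```

View pics/s3.png

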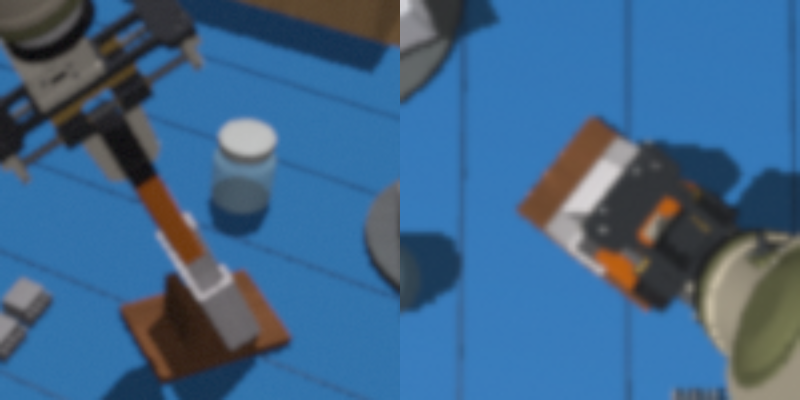

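```bash
cat > m.py <<'E'
from h import *
def meas(n,f):
    z=np.load(f);P=pts(n,z["d"]);h=cv2.cvtColor(z["im"],cv2.COLOR_BGR2HSV);L=P@F.T
    reg=(L[...,0]>435)&(L[...,0]<510)&(L[...,1]>-435)&(L[...,1]<-310)
    g=reg&(h[...,1]<90)&(h[...,2]>90)&(L[...,2]<-88)&(L[...,2]>-185)
    o=reg&(h[...,0]<16)&(h[...,1]>150)&(h[...,2]>60)&(L[...,2]>-80)&(L[...,2]<60)
    for nm,m in(("alu",g),("orange",o)):
        q=L[m];print(n,nm,len(q))
        if len(q)>8: print(np.percentile(q,[0,2,10,50,90,98,100],axis=0).round(1).T)
    rim=L[g&(L[...,2]>-104)]
    for j in(0,1):
        if len(rim): print("rim hist",j,*np.histogram(rim[:,j],bins=np.arange(450,500,3) if j==0 else np.arange(-430,-310,4)))
    return L,g,o
if __name__=="__main__":
    import sys
    for a in sys.argv[1:]: n,f=a.split("=");meas(n,f)
E
python3 m.py scene=/tmp/s3.npz top=/tmp/t3.npz top=/tmp/top.npz
```

```text
scene alu 461
[[ 452.7  457.   459.3  476.3  491.3  493.1  493.5]
 [-425.2 -424.1 -423.1 -420.6 -323.8 -320.9 -317.9]
 [-184.8 -183.8 -177.7 -134.5  -95.1  -92.4  -90.7]]
scene orange 219
[[ 463.7  464.2  465.8  472.9  480.1  481.7  482.9]
 [-419.1 -417.8 -416.8 -415.3 -413.6 -412.8 -411.5]
 [ -42.7  -40.4  -31.3   11.3   50.8   57.6   59.8]]
rim hist 0 [ 0  0 28 20  4  4  4  4  5  3  5  4  5 20  9  0] [450 453 456 459 462 465 468 471 474 477 480 483 486 489 492 495 498]
rim hist 1 [ 0 14 35  5  4  4  5  1  2  1  4  1  2  4  1  1  3  2  1  1  1  2  3  5
  3  5  2  2  1] [-430 -426 -422 -418 -414 -410 -406 -402 -398 -394 -390 -386 -382 -378
 -374 -370 -366 -362 -358 -354 -350 -346 -342 -338 -334 -330 -326 -322
 -318 -314]
top alu 113
[[ 455.1  459.7  461.2  493.3  494.5  494.9  495.6]
 [-420.3 -418.8 -413.8 -332.4 -320.2 -318.8 -318.1]
 [-185.  -184.6 -176.1 -136.7  -95.1  -91.9  -90.5]]
top orange 64
[[ 479.8  481.7  483.2  484.   484.9  485.1  485.3]
 [-395.2 -393.9 -390.9 -334.4 -327.4 -325.6 -325. ]
 [ -46.5  -37.7  -17.9   24.2   48.4   55.    59.7]]
rim hist 0 [0 1 1 2 0 1 2 0 2
[... 366 characters left out ...]
.8  476.1  492.9  494.   494.5  494.7]
 [-420.4 -419.9 -417.2 -339.5 -320.7 -318.8 -318.2]
 [-183.1 -182.5 -172.6 -119.5  -94.5  -91.2  -90.2]]
top orange 50
[[ 483.5  483.6  483.9  484.7  485.4  485.8  485.8]
 [-410.9 -409.5 -403.4 -367.5 -335.7 -330.8 -328.8]
 [ -79.9  -79.6  -77.   -66.8  -56.8  -55.4  -55.1]]
rim hist 0 [ 0  0  2  1  1  1  2  2  2  2  2  3  3 11 16  0] [450 453 456 459 462 465 468 471 474 477 480 483 486 489 492 495 498]
rim hist 1 [ 0  0  7  4  2  2  3  1  0  0  0  0  0  0  0  0  0  0  0  0  0  0  2  3
  3  1  5 15  0] [-430 -426 -422 -418 -414 -410 -406 -402 -398 -394 -390 -386 -382 -378
 -374 -370 -366 -362 -358 -354 -350 -346 -342 -338 -334 -330 -326 -322
 -318 -314]
```

```bash
A='0 0 0 0 0 -1'; python3 jog.py '0 0 0 0 0 -1;0 0 0 0 0 -1;0 0 0 0 0 -1;0 0 0 0 0 -1;0 0 0 0 0 -1;0 0 0 0 0 -1;0 0 0 0 0 -1;0 0 0 0 0 -1' | tail -2;python3 jog.py '0 0 0 0 0 -1;0 0 0 0 0 -1;0 0 0 0 0 -1;0 0 0 0 0 -1;0 0 0 0 0 -1;0 0 0 0 0 -1;0 0 0 0 0 -1;0 0 0 0 0 -1'|tail -2; python3 jog.py '0 0 0 0 0 -1;0 0 0 0 0 -1;0 0 0 0 0 -1;0 0 0 0 0 -1;0 0 0 0 0 -1;0 0 0 0 0 -1;0 0 0 0 0 -1;0 0 0 0 0 -1'|tail -2;  python3 - <<'E'
from h import *
loc();rel(goal(472.5,-372,56,-1))
E
```

```text
finger_gap: 0.258
grasp_force: 30.0
finger_gap: 0.258
grasp_force: 30.0
finger_gap: 0.254
grasp_force: 30.0
t 6.67 loc [ 470.3 -356.2   21. ] j [ 0.76  0.61 -1.29  2.23  1.02  0.46  2.63] F [ 0.1 -0.4 -1.4] gap 0.254 grip 30.0
d [ 16.7  -5.7 -34.2] rv [-0.0191 -0.0467 -0.1772]
```

```bash
python3 jog.py '17 -6 -34 0 0 0;17 -6 -34 0 0 0.9;17 -6 -34 0 0 0.9;17 -6 -34 0 0 0.9;17 -6 -34 0 0 0.9;17 -6 -34 0 0 0.9;17 -6 -34 0 0 0.9;17 -6 -34 0 0 0.9' | tail -2;python3 - <<'E'
from h import *
loc();rel(goal(472.5,-372,56,1))
E
```

```text
finger_gap: 0.256
grasp_force: 30.0
t 7.33 loc [ 472.5 -372.3   56.1] j [ 0.77  0.48 -1.18  2.18  0.58  0.4   2.19] F [-0.8  1.  -1.3] gap 0.256 grip 30.0
d [-0.1  0.3  0.1] rv [-0.0413  0.0437  2.0667]
```

```bash
python3 jog.py '0 0 0 -0.02 0.02 1;0 0 0 -0.02 0.02 1;0 0 0 -0.02 0.02 1;0 0 0 -0.02 0.02 1;0 0 0 -0.02 0.02 1;0 0 0 -0.02 0.02 1;0 0 0 -0.02 0.02 1;0 0 0 -0.02 0.02 1' | tail -2;python3 jog.py '0 0 0 0 0 1;0 0 0 0 0 1;0 0 0 0 0 1;0 0 0 0 0 1;0 0 0 0 0 1;0 0 0 0 0 1;0 0 0 0 0 1;0 0 0 0 0 1'|tail -2;python3 jog.py '0 0 0 0 0 1;0 0 0 0 0 1;0 0 0 0 0 1;0 0 0 0 0 1;0 0 0 0 0 1;0 0 0 0 0 1;0 0 0 0 0 1;0 0 0 0 0 1'|tail -2;python3 - <<'E'
from h import *
loc();rel(goal(472.5,-372,56,1));rel(goal(472.5,-372,56,-1))
E
```

```text
finger_gap: 0.256
grasp_force: 30.0
finger_gap: 0.257
grasp_force: 30.0
finger_gap: 0.252
grasp_force: 30.0
t 9.33 loc [ 472.4 -372.3   55.7] j [ 0.24  0.29 -0.41  2.19 -0.44  0.38  0.21] F [-0.4 -0.  -2.1] gap 0.252 grip 30.0
d [ 0.3 -0.2 -0.4] rv [ 0.0076  0.0304 -0.9325]
d [ 0.3 -0.2 -0.4] rv [ 0.0362 -0.0091  2.2088]
```

```bash
python3 jog.py '0 0 0 0 0 1;0 0 0 0 0 1;0 0 0 0 0 1;0 0 0 0 0 1;0 0 0 0 0 1;0 0 0 0 0 1;0 0 0 0 0 1;0 0 0 0 0 1'|tail -2;python3 jog.py '0 0 0 0 0 1;0 0 0 0 0 1;0 0 0 0 0 1;0 0 0 0 0 1;0 0 0 0 0 1;0 0 0 0 0 1;0 0 0 0 0 1;0 0 0 0 0 1'|tail -2;python3 - <<'E'
from h import *
loc();rel(goal(475,-371.5,56,-1))
E
```

```text
finger_gap: 0.26
grasp_force: 30.0
finger_gap: 0.257
grasp_force: 30.0
t 10.67 loc [ 472.4 -372.3   55.5] j [-0.18  0.27  0.12  2.21 -0.79  0.46 -1.43] F [-0.4  0.2 -1.2] gap 0.257 grip 30.0
d [-0.2 -2.7 -0.5] rv [ 0.0106 -0.0291  0.2094]
```

Nearly all the way round, with good joint margins. I'll finish the turn and measure the case against the sleeve.

```bash
python3 jog.py '0 -2.6 0 0.01 -0.03 0.209;0 -2.6 0 0.01 -0.03 0.209;0 -2.6 0 0.01 -0.03 0.209;0 -2.6 0 0.01 -0.03 0.209;0 -2.6 0 0.01 -0.03 0.209'|tail -2;python3 - <<'E'
from h import *
loc();rel(goal(475,-371.5,56,-1))
im,d=r.grab_frame("scene");im2,d2=r.grab_frame("top")
np.savez("/tmp/s4.npz",im=im,d=d);np.savez("/tmp/t4.npz",im=im2,d=d2)
from m import meas
for n,f in(("scene","/tmp/s4.npz"),("top","/tmp/t4.npz")):
    L,g,o=meas.__wrapped__(n,f) if hasattr(meas,"__wrapped__") else meas(n,f)
    if n=="scene":
        K=np.ones((3,3),np.uint8)
        a=cv2.erode((g&(L[...,2]<-105)&(L[...,1]<-412)).astype(np.uint8),K)>0;b=cv2.erode((o&(L[...,1]<-405)).astype(np.uint8),K)>0
        for q in(L[a],L[b]):
            A=np.c_[q[:,[0,2]],np.ones(len(q))];k=np.linalg.lstsq(A-[0,0,0],q[:,1],rcond=None)[0]
            print("side face n",len(q),"med",np.median(q,0).round(1),"slopes y vs x,z",k[:2].round(4))
            # edges in x by z-slices
            for z0 in np.arange(q[:,2].min(),q[:,2].max(),20):
                s=q[(q[:,2]>=z0)&(q[:,2]<z0+20)]
                if len(s)>5: print(round(z0),s[:,0].min().round(1),s[:,0].max().round(1),s[:,0].mean().round(1))
W=np.hstack([cv2.resize(im[60:210,230:380],(400,400)),cv2.resize(im2[130:230,160:260],(400,400))]);cv2.imwrite("pics/s4.png",W)
E
```

```text
finger_gap: 0.257
grasp_force: 30.0
t 11.08 loc [ 475.1 -371.9   56. ] j [-0.2   0.28  0.16  2.2  -0.82  0.51 -1.58] F [-1.8  0.1 -2.2] gap 0.257 grip 30.0
d [-0.4  0.1  0. ] rv [ 0.0004 -0.      0.0097]
scene alu 448
[[ 452.7  456.9  459.1  474.1  491.2  493.   493.8]
 [-425.6 -424.1 -422.9 -420.8 -323.5 -321.  -318.1]
 [-185.  -184.2 -177.5 -132.8  -94.9  -92.5  -90.9]]
scene orange 227
[[ 465.6  466.1  467.7  475.3  482.8  484.2  485.1]
 [-423.  -421.  -420.  -418.2 -416.7 -415.8 -414.5]
 [ -45.6  -40.2  -32.1    9.3   49.2   56.5   59.3]]
rim hist 0 [ 0  0 31 21  6  5  4  4  5  3  4  4  4 11  9  0] [450 453 456 459 462 465 468 471 474 477 480 483 486 489 492 495 498]
rim hist 1 [ 0 17 33  4  4  3  6  1  1  1  3  3  2  1  2  2  2  1  3  2  2  1  5  1
  1  3  3  4  0] [-430 -426 -422 -418 -414 -410 -406 -402 -398 -394 -390 -386 -382 -378
 -374 -370 -366 -362 -358 -354 -350 -346 -342 -338 -334 -330 -326 -322
 -318 -314]
side face n 159 med [ 475.7 -421.6 -144.5] slopes y vs x,z [ 0.0221 -0.0043]
-182 462.4 489.3 475.9
-162 461.8 490.1 475.7
-142 462.4 489.4 475.6
-122 462.1 489.7 47
[... 196 characters left out ...]
12
[[ 456.5  459.6  460.9  493.2  494.1  494.6  494.8]
 [-420.1 -419.  -412.4 -330.4 -320.2 -318.7 -318.1]
 [-184.9 -184.2 -178.7 -140.4  -94.4  -91.3  -90.6]]
top orange 33
[[ 481.9  482.8  485.4  486.6  487.8  488.4  488.5]
 [-415.4 -415.2 -413.7 -333.7 -329.9 -328.4 -328.1]
 [ -44.7  -39.4  -24.4   23.9   48.6   51.9   53.3]]
rim hist 0 [0 0 2 4 1 1 2 1 1 1 1 2 1 3 7 0] [450 453 456 459 462 465 468 471 474 477 480 483 486 489 492 495 498]
rim hist 1 [ 0  0  0  0  0  0  0  0  0  0  0  0  0  0  0  0  0  0  0  0  0  0  0  1
  2  3  6 15  0] [-430 -426 -422 -418 -414 -410 -406 -402 -398 -394 -390 -386 -382 -378
 -374 -370 -366 -362 -358 -354 -350 -346 -342 -338 -334 -330 -326 -322
 -318 -314]
```

View pics/s4.png

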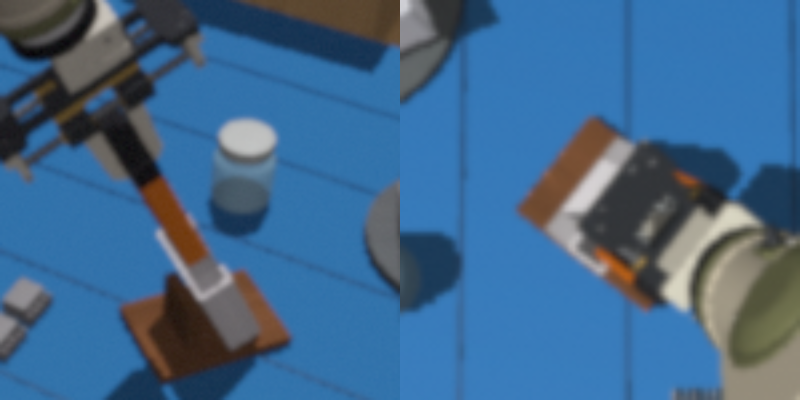

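The case's y− face sits 3.4 mm inside the sleeve's outer face, but it should be 6.5 mm. So it needs to shift 3 mm in +y and 0.5 mm in +x.

```bash
python3 - <<'E'
from h import *
rel(goal(475.5,-368.9,56,-1))
E
```

```text
d [-3.1 -0.3  0.4] rv [-0.0002 -0.0003  0.0087]
```

```bash
python3 jog.py '-3 -0.3 0 0 0 0.009;-3 -0.3 15 0 0 0.009;-3 -0.3 30 0 0 0.009;-3 -0.3 40 0 0 0.009;-3 -0.3 50 0 0 0.009;-3 -0.3 60 0 0 0.009;-3 -0.3 60 0 0 0.009;-3 -0.3 60 0 0 0.009';python3 - <<'E'
from h import *
loc();rel(goal(475.5,-368.9,-4,-1))
E
```

```text
clock: 11.85
tool_pos: [557.3, 111.6, 197.8]
tcp_rot: [-2.571, 0.894, -0.197]
contact_force: [-0.2, 0.3, -0.8]
finger_gap: 0.256
grasp_force: 30.0
t 11.85 loc [ 475.4 -369.    -3.4] j [-0.14  0.38  0.03  2.23 -0.98  0.38 -1.46] F [-0.2  0.4 -0.8] gap 0.256 grip 30.0
d [-0.1 -0.1  0.6] rv [-0.0001  0.0001 -0.0024]
```

```bash
python3 jog.py '0 0 10 0 0 0;0 0 20 0 0 0;0 0 30 0 0 0;0 0 40 0 0 0;0 0 50 0 0 0;0 0 50 0 0 0;0 0 50 0 0 0'|grep force;python3 - <<'E'
from h import *
loc();rel(goal(475.5,-368.9,-54,-1))
E
```

```text
contact_force: [-0.3, 0.2, -1.8]
grasp_force: 30.0
t 12.43 loc [ 475.5 -369.5  -52.9] j [ 0.01  0.47 -0.21  2.23 -1.02  0.23 -1.43] F [-0.8  0.3 -1.6] gap 0.256 grip 30.0
d [-0.6  0.   1.1] rv [-0.0006 -0.0006 -0.0028]
```

```bash
python3 jog.py '0 0 8 0 0 0;0 0 16 0 0 0;0 0 22 0 0 0;0 0 28 0 0 0;0 0 28 0 0 0;0 0 28 0 0 0;0 0 28 0 0 0;0 0 28 0 0 0'|grep force;python3 - <<'E'
from h import *
loc();rel(goal(475.5,-368.9,-82,-1))
E
```

```text
contact_force: [0.5, 0.6, -1.2]
grasp_force: 30.0
t 13.1 loc [ 475.8 -369.4  -81. ] j [ 0.07  0.53 -0.33  2.22 -1.02  0.14 -1.43] F [ 0.2 -0.1 -1.5] gap 0.257 grip 30.0
d [-0.5  0.3  1. ] rv [-0.0008 -0.001  -0.0022]
```

Within 3 mm of home and no contact force. I'll release, let it sink, then back away along the tool axis.

```bash
python3 jog.py '0 0 0 0 0 0;0 0 0 0 0 0;0 0 0 0 0 0;0 0 0 0 0 0;0 0 0 0 0 0;0 0 0 0 0 0;0 0 0 0 0 0;0 0 0 0 0 0' 1.0 |grep -E "force|gap";python3 jog.py '0 0 0 0 0 0;0 0 0 0 0 0;0 0 0 0 0 0;0 0 -30 0 0 0;0 0 -60 0 0 0;0 0 -100 0 0 0;0 0 -140 0 0 0;0 0 -180 0 0 0' |grep -E "force|gap|pos"
python3 jog.py '0 0 -40 0 0 0;60 0 -80 0 0 0;100 0 -80 0 0 0;140 0 -80 0 0 0;180 0 -80 0 0 0;220 0 -80 0 0 0;220 0 -80 0 0 0;220 0 -80 0 0 0' |grep -E "force|pos"
python3 - <<'E'
from h import *
loc()
im,d=r.grab_frame("scene");im2,d2=r.grab_frame("top")
for n,a,b in(("scene",im,d),("top",im2,d2)):
    h=cv2.cvtColor(a,cv2.COLOR_BGR2HSV);L=pts(n,b)@F.T
    m=(h[...,2]<60)&(L[...,0]>440)&(L[...,0]<505)&(L[...,1]>-430)&(L[...,1]<-310)&(L[...,2]>-80)&(L[...,2]<0)
    print(n,m.sum(),np.percentile(L[m],[2,50,98],axis=0).round(1).T)
W=np.hstack([cv2.resize(im[80:230,220:370],(400,400),interpolation=2),cv2.resize(im2[120:220,170:270],(400,400),interpolation=2)]);cv2.imwrite("pics/s5.png",W);cv2.imwrite("pics/t5.png",im2)
E
```

```text
contact_force: [0.0, 0.4, -0.1]
finger_gap: 0.783
grasp_force: 0.0
tool_pos: [529.7, 77.0, 291.8]
contact_force: [1.1, 0.8, -0.4]
finger_gap: 1.002
grasp_force: 0.0
tool_pos: [685.2, -88.9, 361.6]
contact_force: [-0.7, 0.4, -0.4]
grasp_force: 0.0
t 15.1 loc [ 473.5 -593.5  178.1] j [ 0.08  0.38  0.22  1.71 -0.6   0.97 -1.64] F [-0.3  0.8 -0.3] gap 0.999 grip 0.0
scene 226 [[ 463.1  472.6  482.2]
 [-417.3 -391.6 -338.6]
 [ -58.4  -39.8  -36.7]]
top 228 [[ 461.1  474.4  484.9]
 [-412.1 -371.5 -329.9]
 [ -50.5  -39.6  -35.1]]
```

View pics/s5.png

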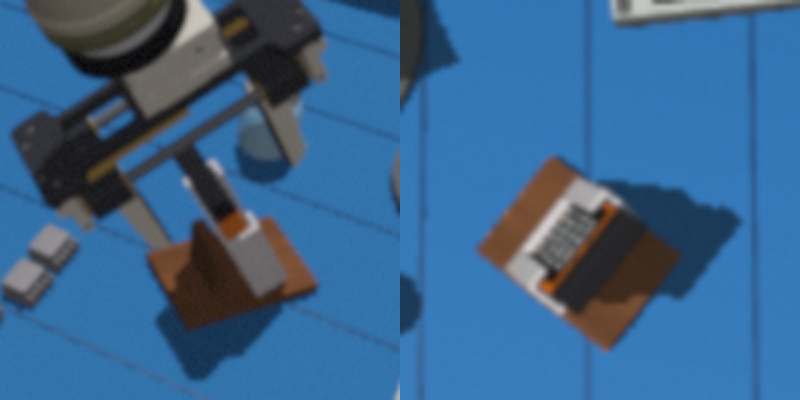

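View pics/t5.png

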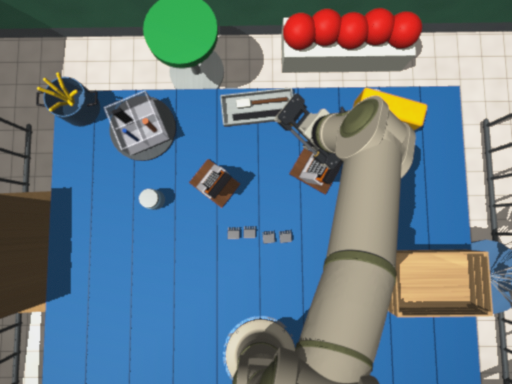

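The combs now show in the left window, and the case's top is back at its original level (-39.6 against -39.4), so it is fully home. The arm is clear, and everything visible is where it was.

```bash
python3 -c "
from bench import r
print(r.close_job())"
```

```text
the job is handed in; nothing more can be done
None
```

The reversed case (left sleeve) was pulled out, turned round and slid fully home, black end up with its combs showing, then released and handed in at about 15 s; I moved nothing else, though the arm hid sleeve_2 and the bottle in the last picture.

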